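Find the rocking corner of the marver plate and press its shim flat

ROBOT

A 6-joint arm with a two-finger parallel gripper is mounted at the origin on the work surface. World frame = base frame: x ahead of the robot, y to its left, z up, the work surface at z = 0. Lengths are in m, angles in rad, forces in N, time in s.
With the tool pointing down it reaches from about 0.35 to 0.775 m from the base axis. Payload 7.3 kg.
Tool frame: the origin (TCP) lies midway between the tips of the shut fingers; the grasp point (between the pads) lies 19 mm behind it; z points along the fingers, y is the direction in which the jaws open and shut (so a half turn about z gives the same grasp; the last joint's range is limited). The gripper opens to 92 mm and grips with 3 to 60 N. Pads are 19 mm wide; open, the fingers measure 130 mm over their backs; the gripper's body (75 mm by 190 mm) begins 47 mm behind the grasp point.
Start: joints at [-1.456, 0.342, 1.524, -0, 1.275, -0.146], TCP at [0.135, -0.507, 0.227] pointing down, gripper open.
Joint ranges: [-2.53, 2.53], [-0.77, 2.02], [0.04, 2.7], [-1, 4.14], [0.28, 2.66], [-3.11, 3.11]. Speed limits (rad/s): [2.57, 2.57, 3.14, 3.14, 3.14, 3.14].

INTERFACE

Orientations are given as [roll, pitch, yaw] about the fixed x, y, z axes, in that order (R = Rz(yaw) Ry(pitch) Rx(roll)).
In Python, from cell import robot gives the robot as it stands.
- The arm moves only by the shell command python3 -m crank 'ROWS' [FORCE]. ROWS is a JSON object of lists of equal length, an entry for each row: "claw": the opening, from 0 (shut) to 1 (fully open); "delta_pos": the shift along the tool's x, y, z in units of 25 mm (1.0 is 25 mm), a list of three; "roll": the turn about the tool's z in units of 6 degrees (1.0 is 6 degrees). In form: {"claw": [claw, ...], "delta_pos": [[dx, dy, dz], ...], "roll": [roll, ...]}. A call has exactly 8 rows; each row is the pose to reach, as a shift and turn from the pose commanded when the call began, along the tool's axes at that moment; what a row does not reach only later rows make up. A row lasts 1/12 s, in which the tool goes at most 41.7 mm and 7.16 degrees, less where a joint would pass 70% of its speed; a pose out of reach is approached as far as the arm can. A call with a gripper value outside its range is refused whole. The fingers move at their own pace and stop on an object; FORCE is the grip in N (left out, the last holds). Time passes only in rows, so rows that repeat a pose let the fingers close, or fill a call up. It gives the time, the measured TCP pose, the force and the opening at its end, in the units of the state.
- robot.observe(): the state, without advancing time (a new reading comes with each control period).
- robot.read_camera(name): name is "scene" or "top" or "wrist"; returns a dict with "color" (420x560x3 uint8, blue, green, red), "fx", "fy", "cx", "cy" (pixels), "rvec" (rotation vector, rad) and "tvec" (3), from world to camera coordinates, as OpenCV has them; the wrist camera has in their place "hand_eye" (4x4, takes a point from camera to tool coordinates, whose origin is the TCP and whose axes are the flange's). Camera axes: x right, y down, z forward; pixel columns grow to the right and rows downward; lengths in m; the calibration is good to about 2 mm. A picture is of the moment at which its call begins: read the wrist's pose just before it. There is no depth.
- robot.hand_in(): hands the job in, once; it reports no verdict.
The state is a dict: "time": time; "qpos": joint angles; "qvel": joint speeds; "joint_efforts": joint torques, N m; "tool_pos": TCP position; "tool_rot": TCP orientation; "contact_force": force on the tool from outside, world axes, zero at the start; "torque": the same for the moment, N m; "opening": finger opening in m.
Only numpy, scipy, OpenCV 4.12 (cv2) and the standard library are available. Lean on these libraries where they do the work, as an engineer would, in place of code of your own. Each camera call takes 0.05 s, during which the arm holds its last target.

TASK

One corner of the steel marver plate rocks on its bed: with the fingertips, press down on the plate's corner lugs one at a time until you find the one that gives. Then press the raised brass shim leaf beside that corner fully flat, so that it packs the corner. Leave the other three shims standing and the plate in its place, lift nothing, do not disturb the things around, and come clear.

Things in the scene. Friction and masses are not known exactly. Their poses are not given: they have to be found in the camera images.
- bed: green painted steel bed, 330 x 270 x 16 mm, fixed to the bench; place and yaw vary. Origin on the bench surface, under the middle of the plate; x axis runs from the near to the far pair of lugs, y to the left. It carries four feet and four shims
- plate: bare steel marver plate (a glass shop's flat working plate), 240 x 110 x 14 mm, 2.6 kg, loose on four feet of the bed, axes parallel to the bed's. Origin at the centre of its underside, 32 mm above the bench. Four lugs, 44 mm wide in x, as thick as the plate, stick out to y = +-112 mm at x = +-70 mm, each over a foot; lug tops are 45 to 46 mm above the bench
- rock (a joint): sink in m of the one springy foot (a different corner each time, not to be told by eye): 0 = up, plate level; 0.005 = end of travel. Pressing its lug, the plate begins to sink there at 2 to 3 N and is 5 mm down at 6 to 7 N; let go, it springs back. The other three lugs do not give
- loose_shim (a joint): tilt travel of the shim of the rocking corner, wherever that is this time, rad: 0 = standing up, 0.36 = flat (end of travel). A shim takes 5 to 7 N at its pressing point and stays where it is left; flat, its heel supports the lug from below
- shim_p (a joint): tilt travel of one of the shims of the three firm corners, rad: 0 = standing up, 0.36 = flat
- shim_q (a joint): tilt travel of one of the shims of the three firm corners, rad: 0 = standing up, 0.36 = flat
- shim_r (a joint): tilt travel of one of the shims of the three firm corners, rad: 0 = standing up, 0.36 = flat
- lug_near_left (a point): centre of the top of the near left lug of the plate (a small dark dot): where to press that corner
- lug_near_right (a point): centre of the top of the near right lug of the plate (a small dark dot): where to press that corner
- lug_far_left (a point): centre of the top of the far left lug of the plate (a small dark dot): where to press that corner
- lug_far_right (a point): centre of the top of the far right lug of the plate (a small dark dot): where to press that corner
- shim_near_left (a point): where to press the near left corner's shim, a brass leaf 46 x 30 x 2 mm pivoted beside its lug, free end towards the bed's +x and standing up 0.36 rad. Point fixed to the bed, on top of the raised leaf, 60 mm along +x from the lug's centre, 30 mm from the pivot. Pressed flat, the leaf's top is 11.3 mm below this point (32 mm above the bench)
- shim_near_right (a point): where to press the near right corner's shim, a brass leaf 46 x 30 x 2 mm pivoted beside its lug, free end towards the bed's +x and standing up 0.36 rad. Point fixed to the bed, on top of the raised leaf, 60 mm along +x from the lug's centre, 30 mm from the pivot. Pressed flat, the leaf's top is 11.3 mm below this point (32 mm above the bench)
- shim_far_left (a point): where to press the far left corner's shim, a brass leaf 46 x 30 x 2 mm pivoted beside its lug, free end towards the bed's +x and standing up 0.36 rad. Point fixed to the bed, on top of the raised leaf, 60 mm along +x from the lug's centre, 30 mm from the pivot. Pressed flat, the leaf's top is 11.3 mm below this point (32 mm above the bench)
- shim_far_right (a point): where to press the far right corner's shim, a brass leaf 46 x 30 x 2 mm pivoted beside its lug, free end towards the bed's +x and standing up 0.36 rad. Point fixed to the bed, on top of the raised leaf, 60 mm along +x from the lug's centre, 30 mm from the pivot. Pressed flat, the leaf's top is 11.3 mm below this point (32 mm above the bench)
- jug_a: bystander, leave alone: blue-green glass jug with spout, 185 mm tall, 112 mm across. Origin at its underside
- jug_b: bystander, leave alone: blue-green glass jug with spout, 167 mm tall, 101 mm across. Origin at its underside
- tumbler: bystander, leave alone: blue-green glass tumbler, 85 mm tall, 72 mm across. Origin at its underside
- weight: bystander, leave alone: amber glass paperweight, 52 mm across, 28 mm tall, standing on the middle of the plate. Origin at its underside
- paddle: bystander, leave alone: wooden paddle, 345 mm long, 14 mm thick. Origin at its underside
- jacks: bystander, leave alone: dark steel glass-shaping jacks, 240 mm long, 10 mm thick. Origin at its underside
- wrench: bystander, leave alone: wrench, 170 mm long. Origin at its underside

How it is judged:
On the way, in this order (a step that is already met when the one before it is completed fails the run):
1. the rocking corner is pressed with the fingers until it gives (sinks over 1.5 mm) (value of joint rock above 0.0015 m and contact force between the fingers and plate above 0.5 N), for 0.05 s.
2. that corner's shim is pressed flat (value of joint loose_shim above 0.31 rad and value of joint rock below 0.0015 m), for 0.2 s.
At the end, for the whole second after the job is handed in: The rocking corner's shim is flat (over 0.31 of 0.36 rad), the other three stand (under 0.1 rad), and the plate lies still and level (0.012 rad) within 12 mm of its starting place, the springy foot up to within 1.5 mm (all of step 2 and value of joint each of shim_p, shim_q, shim_r below 0.1 rad and distance of plate from where it was at the start of the episode below 0.012 m and angle between plate's own z axis and vertical below 0.012 rad and linear speed of plate below 0.01 m/s); the robot touches nothing.
It fails at once if a shim of a firm corner is pressed down (over 0.1 rad) (value of joint any of shim_p, shim_q, shim_r above 0.1 rad).
It fails at once if the plate is lifted or shoved (over 12 mm), or tipped (distance of plate from where it was at the start of the episode above 0.012 m or angle between plate's own z axis and vertical above 0.06 rad).
It fails at once if a bystander is moved over 25 mm, lifted or knocked over (distance of any of jug_a, jug_b, tumbler, weight, paddle, jacks, wrench from where it was at the start of the episode above 0.025 m or angle between any of jug_a, jug_b, tumbler, weight, paddle, jacks, wrench's own z axis and vertical above 0.3 rad).
It also fails if it takes over 51 s, if anything falls off the work surface, if the arm or the gripper's body presses on something with over 40 N, if the wrist force passes 120 N, or if a joint passes its speed limit or range.

## Working session

There is one attempt and no reset: what is moved stays moved. The work goes in short steps, Python scripts to look and compute and a shell command to move; the robot and the scene stay as the last step left them, time stands still between calls to the robot, and variables do not carry over. Pictures are saved under pics/ and viewed, and the job is handed in when it is done.

```bash
ls; mkdir -p pics
python3 - <<'E'
from cell import robot
import cv2
s=robot.observe(); print(s)
for n in ["scene","top"]:
    d=robot.read_camera(n); cv2.imwrite(f"pics/{n}0.png",d["color"])
    print(n,{k:v for k,v in d.items() if k!="color"})
E
```

```text
pics
{'time': 0.0, 'qpos': array([-1.45596929e+00,  3.42729665e-01,  1.52503460e+00,  7.86186148e-06,
        1.27541793e+00, -1.45980665e-01]), 'qvel': array([-9.64394795e-04,  4.98566753e-04, -1.77628087e-03, -6.56704594e-04,
       -2.74409397e-05,  1.58786578e-03]), 'joint_efforts': array([-1.83317993e-04, -4.31238413e+01, -2.44222641e+01,  7.18115293e-02,
        5.61441388e-02, -1.30817866e-04]), 'tool_pos': array([ 0.13536187, -0.50681335,  0.22603524]), 'tool_rot': array([-3.14002111e+00, -2.38656726e-04,  2.60805220e-01]), 'contact_force': array([ 0.66513008, -0.71146098,  0.22030337]), 'torque': array([-0.00708983, -0.00855972,  0.00037467]), 'opening': 0.09143574642432843}
scene {'fx': 490.35512197900744, 'fy': 490.35512197900744, 'cx': 286.73782559436654, 'cy': 204.52615284455956, 'rvec': array([ 2.34274631,  1.10994156, -0.32669885]), 'tvec': array([-0.32734368, -0.39354592,  1.66817087])}
top {'fx': 445.0071166315821, 'fy': 445.0071166315821, 'cx': 283.3521337622696, 'cy': 209.88581403392845, 'rvec': array([ 2.13793355, -2.12057581,  0.18508934]), 'tvec': array([-0.07616826,  0.58673796,  1.50055207])}
```

View pics/scene0.png

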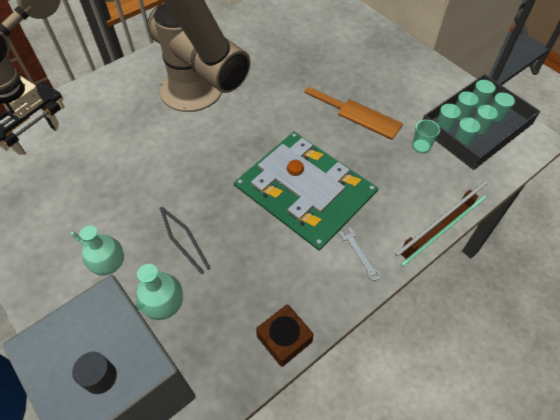

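View pics/top0.png

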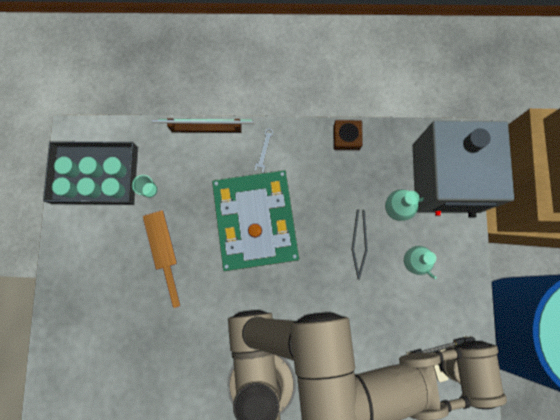

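The top view (image up = +x, left = +y) shows the bed centred at about (255,220), with lugs at about (227,208), (276,201), (232,247) and (281,240). The amber weight is at (255,230). Both jugs lie to the right and the paddle to the left. Next I'll enlarge both views.

Run:
```python
import cv2
a=cv2.imread("pics/top0.png")[165:275,205:305]
cv2.imwrite("pics/top0z.png",cv2.resize(a,None,fx=5.4,fy=5.4,interpolation=cv2.INTER_CUBIC))
a=cv2.imread("pics/scene0.png")[125:250,228:383]
cv2.imwrite("pics/scene0z.png",cv2.resize(a,None,fx=4.8,fy=4.8,interpolation=cv2.INTER_CUBIC))
```

```text
(no output)
```

View pics/top0z.png

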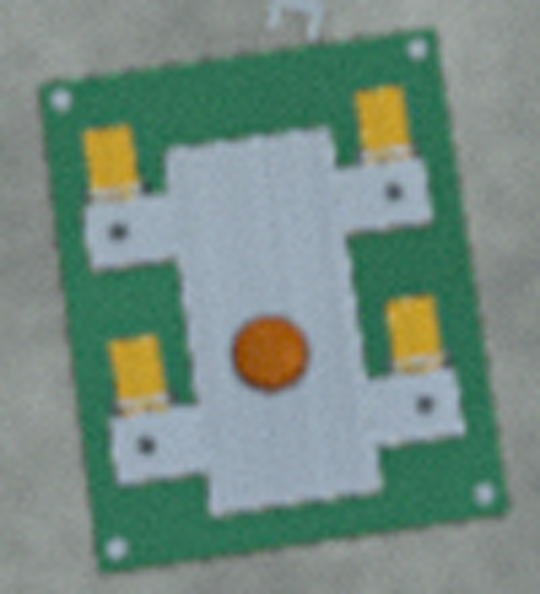

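View pics/scene0z.png

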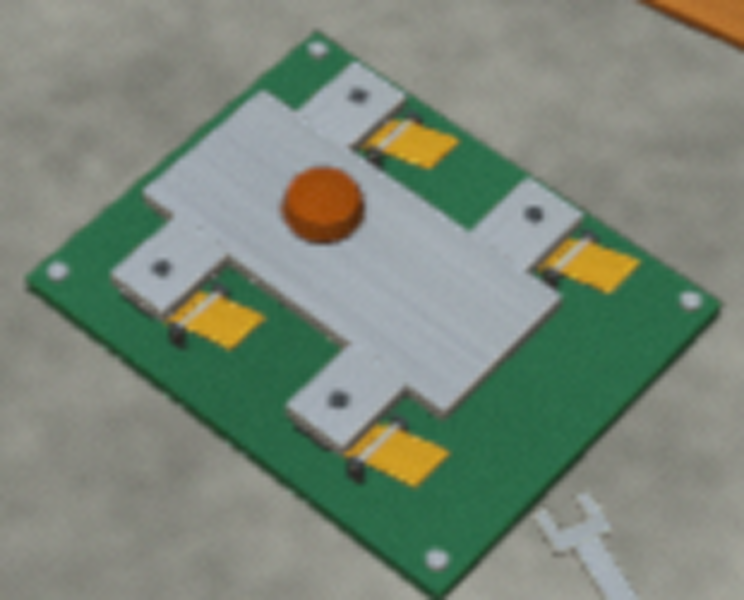

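Both zooms show the four dark lug dots. In the top zoom they are at (118,231), (393,191), (147,445) and (425,404), and in the scene zoom at (338,400), (162,268), (533,214) and (358,96). Each brass leaf stands on the +x side of its lug. I'll refine the dots and triangulate them.

```bash
cat > h.py <<'E'
import numpy as np, cv2
from cell import robot
def refine(img,p,r=3):
    g=cv2.cvtColor(img,cv2.COLOR_BGR2GRAY).astype(float)
    x,y=int(round(p[0])),int(round(p[1]))
    w=g[y-r:y+r+1,x-r:x+r+1]; m=np.clip(np.percentile(w,60)-25-w,0,None)
    Y,X=np.mgrid[y-r:y+r+1,x-r:x+r+1]
    return np.array([(m*X).sum(),(m*Y).sum()])/m.sum()
def P(d):
    K=np.array([[d["fx"],0,d["cx"]],[0,d["fy"],d["cy"]],[0,0,1]])
    R=cv2.Rodrigues(np.asarray(d["rvec"]))[0]
    return K,R,np.asarray(d["tvec"]).reshape(3)
def onplane(d,uv,z):
    K,R,t=P(d); c=-R.T@t; v=R.T@np.linalg.inv(K)@np.array([*uv,1.])
    return c+v*(z-c[2])/v[2]
def tri(d1,u1,d2,u2):
    K1,R1,t1=P(d1);K2,R2,t2=P(d2)
    X=cv2.triangulatePoints(K1@np.c_[R1,t1],K2@np.c_[R2,t2],np.array(u1,float).reshape(2,1),np.array(u2,float).reshape(2,1))
    return (X[:3]/X[3]).ravel()
E
python3 - <<'E'
from h import *
t=robot.read_camera("top"); s=robot.read_camera("scene")
T=dict(FL=(118,231),FR=(393,191),NL=(147,445),NR=(425,404))
# scene: +x is down-right? matched by layout (shim on +x side)
S=dict(FL=(533,214),FR=(338,400),NL=(358,96),NR=(162,268))
L={}
for k in T:
    a=refine(t["color"],((T[k][0]+.5)/5.4-.5+205,(T[k][1]+.5)/5.4-.5+165))
    b=refine(s["color"],((S[k][0]+.5)/4.8-.5+228,(S[k][1]+.5)/4.8-.5+125))
    X=tri(t,a,s,b); L[k]=onplane(t,a,.0455)*.5+onplane(s,b,.0455)*.5
    print(k,a.round(2),b.round(2),X.round(4),onplane(t,a,.0455).round(4),onplane(s,b,.0455).round(4))
for A,B in [("NL","FL"),("NR","FR"),("NR","NL"),("FR","FL")]:
    d=L[B]-L[A]; print(A,B,np.linalg.norm(d[:2]).round(4),np.arctan2(d[1],d[0]).round(4))
np.save("lugs.npy",L,allow_pickle=True)
o=robot.observe();print(o["time"],o["contact_force"])
E
```

```text
FL [226.54 207.52] [338.83 169.16] [0.5955 0.1285 0.0475] [0.5952 0.1278 0.0455] [0.5949 0.1306 0.0455]
FR [277.51 200.15] [298.14 207.9 ] [ 0.6233 -0.0495  0.0475] [ 0.623  -0.0506  0.0455] [ 0.6229 -0.0476  0.0455]
NL [231.68 247.09] [302.23 144.52] [0.4572 0.1067 0.047 ] [0.4566 0.1058 0.0455] [0.4567 0.1085 0.0455]
NR [283.16 239.43] [261.26 180.43] [ 0.4851 -0.0705  0.0469] [ 0.4846 -0.0715  0.0455] [ 0.4847 -0.0689  0.0455]
NL FL 0.1401 0.1576
NR FR 0.1399 0.1519
NR NL 0.1796 1.7273
FR FL 0.1804 1.7259
0.2 [-0.11985693 -0.5616004   0.27787046]
```

The lug spacings come out at 140 and 180 mm and the bed yaw at about 0.155. The triangulated lug tops are at about 47 mm, against 45.5 mm in the text. Now I shut the fingers, turn the tool by one unit to match the bed's yaw, and travel high towards the near right lug.

```bash
python3 -m crank '{"claw":[0,0,0,0,0,0,0,0],"delta_pos":[[1,-0.75,0],[2,-1.5,0],[3,-2.25,0],[4,-3,0],[5,-3.75,0],[6,-4.5,0],[7,-5.2,0],[8,-5.9,0]],"roll":[0.2,0.4,0.6,0.8,1,1,1,1]}' 20
```

```text
time: 0.87
tool_pos: [0.2912, -0.3118, 0.2267]
tool_rot: [3.142, -0.0, 0.156]
contact_force: [1.4, -0.2, -0.9]
opening: 0.0427
```

```bash
python3 -m crank '{"claw":[0,0,0,0,0,0,0,0],"delta_pos":[[1.3,-1.2,0],[2.6,-2.4,0],[3.9,-3.6,0],[5.2,-4.8,0],[6.5,-6,0],[7.8,-7.1,0],[9.2,-8.35,0],[9.2,-8.35,0]],"roll":[0,0,0,0,0,0,0,0]}'
python3 - <<'E'
from h import *
o=robot.observe(); d=robot.read_camera("wrist")
cv2.imwrite("pics/w1.png",d["color"]); print(o["tool_pos"],o["tool_rot"],d["hand_eye"],d["fx"],d["cx"],d["cy"])
E
```

```text
time: 1.53
tool_pos: [0.4874, -0.0675, 0.2266]
tool_rot: [-3.141, -0.001, 0.159]
contact_force: [-0.2, -0.5, -0.2]
opening: 0.0008
[ 0.48742465 -0.06752864  0.22660704] [-3.14075969e+00 -1.13652276e-03  1.58857255e-01] [[-4.02900340e-04 -9.53722716e-01 -3.00687243e-01  8.20039687e-02]
 [ 9.99999830e-01 -2.57722152e-04 -5.22485755e-04 -5.17876415e-04]
 [ 4.20812770e-04 -3.00687402e-01  9.53722658e-01 -1.57499601e-01]
 [ 0.00000000e+00  0.00000000e+00  0.00000000e+00  1.00000000e+00]] 372.01536224736014 284.70783035216397 210.297641047855
```

View pics/w1.png

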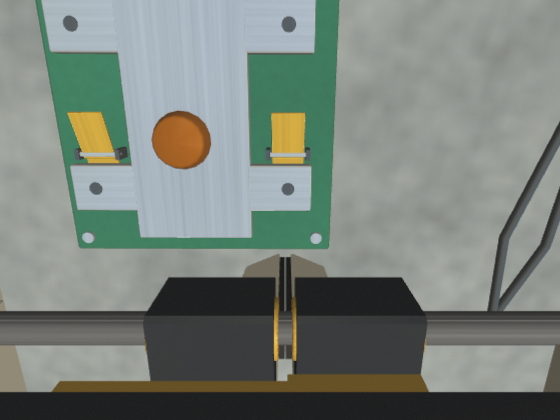

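The wrist view shows all four lug dots, at (70,23), (289,24), (96,188) and (288,188). The near shims are at (95,137) and (288,137), and the fingers are shut at (285,258). I'll cast the dots to the lug-top plane to check the lug places.

```bash
cat >> h.py <<'E'
from scipy.spatial.transform import Rotation as Rn
def wcast(d,o,uv,z):
    H=np.asarray(d["hand_eye"]); R=Rn.from_euler("xyz",o["tool_rot"]).as_matrix()
    v=np.array([(uv[0]-d["cx"])/d["fx"],(uv[1]-d["cy"])/d["fy"],1.])
    c=R@H[:3,3]+o["tool_pos"]; v=R@H[:3,:3]@v
    return c+v*(z-c[2])/v[2]
E
python3 - <<'E'
from h import *
o=robot.observe(); d=robot.read_camera("wrist"); print(o["time"],o["tool_pos"],o["tool_rot"],o["contact_force"])
L={}
for k,p in dict(FL=(70,23),FR=(289,24),NL=(96,188),NR=(288,188)).items():
    u=refine(d["color"],p,10); L[k]=wcast(d,o,u,.0455); print(k,u.round(1),L[k].round(4))
for A,B in [("NL","FL"),("NR","FR"),("NR","NL"),("FR","FL")]:
    e=L[B]-L[A]; print(A,B,np.linalg.norm(e[:2]).round(4),np.arctan2(e[1],e[0]).round(4))
E
```

```text
1.5833 [ 0.48825786 -0.06667199  0.22646753] [-3.14013314e+00 -1.74564660e-03  1.60033017e-01] [0.28651195 1.18516294 0.51840707]
FL [71.3 24.1] [0.5949 0.1299 0.0455]
FR [289.6  25.1] [ 0.6228 -0.0481  0.0455]
NL [ 96.5 189. ] [0.4565 0.108  0.0455]
NR [288.3 189.8] [ 0.4845 -0.0698  0.0455]
NL FL 0.1401 0.1566
NR FR 0.14 0.1551
NR NL 0.1799 1.7268
FR FL 0.1802 1.726
```

The wrist view confirms the lugs: NR (.4845,-.070), NL (.4565,.108), FL (.595,.130) and FR (.623,-.048), with yaw 0.156. I descend to just above NR.

```bash
python3 -m crank '{"claw":[0,0,0,0,0,0,0,0],"delta_pos":[[0,0,1.2],[0,0,2.4],[0,0,3.6],[0,0,4.8],[0,0,5.8],[0,0,6.5],[0,0,6.9],[0,0,6.9]],"roll":[0,0,0,0,0,0,0,0]}'
python3 - <<'E'
from h import *
for i in range(3):
    o=robot.observe(); print(o["time"],o["tool_pos"].round(4),o["tool_rot"].round(4),o["contact_force"].round(2)); robot.read_camera("wrist")
E
```

```text
time: 2.3
tool_pos: [0.4837, -0.0716, 0.0525]
tool_rot: [-3.14, 0.004, 0.155]
contact_force: [-0.0, 1.1, 0.6]
opening: 0.0005
2.3 [ 0.4837 -0.0716  0.0525] [-3.14    0.0039  0.1552] [-0.03  1.09  0.62]
2.35 [ 0.4847 -0.0717  0.0538] [-3.141e+00  1.700e-03  1.554e-01] [ 0.02 -0.67  0.1 ]
2.4 [ 0.4855 -0.0718  0.0548] [ 3.1412e+00 -4.0000e-04  1.5550e-01] [ 0.31  0.45 -0.16]
```

```bash
python3 -m crank '{"claw":[0,0,0,0,0,0,0,0],"delta_pos":[[0,0,0.1],[0,0,0.2],[0,0,0.3],[0,0,0.35],[0,0,0.4],[0,0,0.44],[0,0,0.44],[0,0,0.44]],"roll":[0,0,0,0,0,0,0,0]}'
python3 - <<'E'
from h import *
for i in range(2):
    o=robot.observe(); print(o["time"],o["tool_pos"].round(4),o["contact_force"].round(2)); robot.read_camera("wrist")
E
```

```text
time: 3.12
tool_pos: [0.4854, -0.0714, 0.0434]
tool_rot: [3.141, -0.0, 0.156]
contact_force: [-2.4, -1.8, 4.6]
opening: 0.0004
3.1167 [ 0.4854 -0.0714  0.0434] [-2.39 -1.77  4.64]
3.1667 [ 0.4854 -0.0714  0.0434] [-2.09 -3.    4.82]
```

```bash
python3 -m crank '{"claw":[0,0,0,0,0,0,0,0],"delta_pos":[[0,0,0.02],[0,0,0.04],[0,0,0.06],[0,0,0.08],[0,0,0.08],[0,0,0.08],[0,0,0.08],[0,0,0.08]],"roll":[0,0,0,0,0,0,0,0]}'
python3 - <<'E'
from h import *
for i in range(2):
    o=robot.observe(); print(o["time"],o["tool_pos"].round(4),o["contact_force"].round(2)); robot.read_camera("wrist")
E
```

```text
time: 3.88
tool_pos: [0.4853, -0.0715, 0.0414]
tool_rot: [3.141, 0.0, 0.156]
contact_force: [-3.9, -3.7, 6.2]
opening: 0.0008
3.8833 [ 0.4853 -0.0715  0.0414] [-3.86 -3.72  6.21]
3.9333 [ 0.4853 -0.0715  0.0414] [-3.06 -2.16  6.62]
```

The force rises only from 4.7 to 6.4 N as the tip follows the command 2 mm further down, about 0.8 N/mm and roughly 4 mm of sink. So the near right corner is the one that gives. I lift, wait for it to spring back, and shift 60 mm along the bed's x over its shim.

```bash
python3 -m crank '{"claw":[0,0,0,0,0,0,0,0],"delta_pos":[[0,0,-0.2],[0,0,-0.7],[0,0,-1.4],[0,0,-1.4],[0.8,0,-1.4],[1.6,-0.06,-1.4],[2.38,-0.06,-1.4],[2.38,-0.06,-1.4]],"roll":[0,0,0,0,0,0,0,0]}'
python3 - <<'E'
from h import *
robot.read_camera("wrist");robot.read_camera("wrist")
o=robot.observe(); d=robot.read_camera("wrist"); print(o["time"],o["tool_pos"].round(4),o["contact_force"].round(2)); cv2.imwrite("pics/w2.png",d["color"])
t=robot.read_camera("scene");a=t["color"][125:250,228:383]
cv2.imwrite("pics/s2.png",cv2.resize(a,None,fx=4.8,fy=4.8,interpolation=cv2.INTER_CUBIC))
E
```

```text
time: 4.65
tool_pos: [0.547, -0.06, 0.0758]
tool_rot: [3.141, -0.003, 0.157]
contact_force: [-0.4, 0.8, 1.5]
opening: 0.0003
4.75 [ 0.5435 -0.06    0.0753] [-0.47  0.38 -0.38]
```

View pics/w2.png

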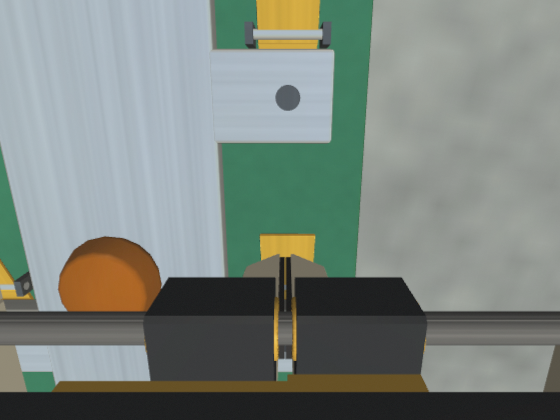

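View pics/s2.png

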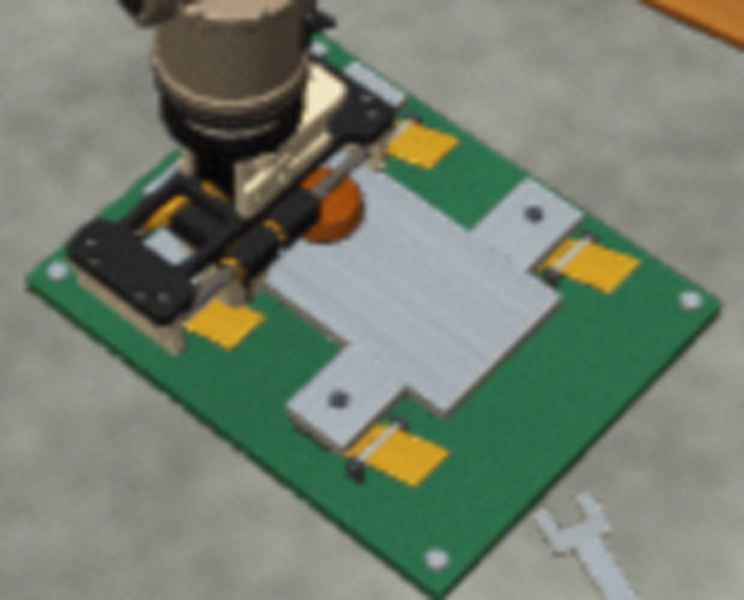

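The shut fingers stand over the near right shim: in the wrist view the leaf is at (287,250) just ahead of the tips at (285,265). The near right lug sits level, and the weight clears the gripper body. I press down.

```bash
python3 -m crank '{"claw":[0,0,0,0,0,0,0,0],"delta_pos":[[0,0,0.6],[0,0,1.1],[0,0,1.25],[0,0,1.4],[0,0,1.55],[0,0,1.65],[0,0,1.7],[0,0,1.7]],"roll":[0,0,0,0,0,0,0,0]}'
python3 - <<'E'
from h import *
for i in range(2):
    o=robot.observe(); print(o["time"],o["tool_pos"].round(4),o["contact_force"].round(2)); robot.read_camera("wrist")
E
```

```text
time: 5.52
tool_pos: [0.5443, -0.0606, 0.034]
tool_rot: [3.141, -0.001, 0.156]
contact_force: [1.6, 0.7, 2.1]
opening: 0.0005
5.5167 [ 0.5443 -0.0606  0.034 ] [1.61 0.73 2.09]
5.5667 [ 0.5442 -0.0606  0.034 ] [ 1.28 -0.02  1.97]
```

```bash
python3 -m crank '{"claw":[0,0,0,0,0,0,0,0],"delta_pos":[[0,0,0.03],[0,0,0.06],[0,0,0.09],[0,0,0.12],[0,0,0.12],[0,0,0.12],[0,0,0.12],[0,0,0.12]],"roll":[0,0,0,0,0,0,0,0]}'
python3 - <<'E'
from h import *
for i in range(2):
    o=robot.observe(); print(o["time"],o["tool_pos"].round(4),o["contact_force"].round(2)); robot.read_camera("wrist")
E
```

```text
time: 6.28
tool_pos: [0.5443, -0.0606, 0.0317]
tool_rot: [3.141, -0.001, 0.156]
contact_force: [-0.1, 1.0, 9.9]
opening: 0.0005
6.2833 [ 0.5443 -0.0606  0.0317] [-0.07  1.    9.92]
6.3333 [ 0.5443 -0.0606  0.0317] [ 0.76  1.31 10.55]
```

```bash
python3 -m crank '{"claw":[0,0,0,0,0,0,0,0],"delta_pos":[[0,0,0.02],[0,0,0.04],[0,0,0.06],[0,0,0.06],[0,0,0.06],[0,0,0.06],[0,0,0.06],[0,0,0.06]],"roll":[0,0,0,0,0,0,0,0]}'
python3 - <<'E'
from h import *
for i in range(2):
    o=robot.observe(); print(o["time"],o["tool_pos"].round(4),o["contact_force"].round(2)); robot.read_camera("wrist")
E
```

```text
time: 7.05
tool_pos: [0.5444, -0.0607, 0.0314]
tool_rot: [3.141, -0.002, 0.156]
contact_force: [-2.7, 1.4, 21.1]
opening: 0.0002
7.05 [ 0.5444 -0.0607  0.0314] [-2.7   1.38 21.15]
7.1 [ 0.5444 -0.0606  0.0314] [-3.71  2.46 21.33]
```

The force rose from 10 to 21 N over 0.3 mm, so the leaf is on its end stop at z = 31.4 mm. I lift straight up, then back off towards the robot's side for a clear view.

```bash
python3 -m crank '{"claw":[0,0,0,0,0,0,0,0],"delta_pos":[[0,0,-0.3],[0,0,-1],[0,0,-2],[0,0,-3],[0,0,-4.2],[0,0,-5.4],[0,0,-6.4],[0,0,-7]],"roll":[0,0,0,0,0,0,0,0]}'
python3 -m crank '{"claw":[0,0,0,0,0,0,0,0],"delta_pos":[[-0.5,0.5,-0.3],[-1.2,1.2,-0.6],[-2,2,-0.6],[-2.8,3,-0.6],[-3.6,4,-0.6],[-4.2,5,-0.6],[-4.6,5.6,-0.6],[-4.6,5.6,-0.6]],"roll":[0,0,0,0,0,0,0,0]}'
python3 - <<'E'
from h import *
robot.read_camera("wrist")
o=robot.observe(); print(o["time"],o["tool_pos"].round(4),o["contact_force"].round(2))
a=robot.read_camera("scene")["color"][125:250,228:383]
cv2.imwrite("pics/s3.png",cv2.resize(a,None,fx=4.8,fy=4.8,interpolation=cv2.INTER_CUBIC))
a=robot.read_camera("top")["color"]; cv2.imwrite("pics/t3.png",a)
E
```

```text
time: 7.82
tool_pos: [0.5438, -0.0607, 0.2065]
tool_rot: [3.141, -0.001, 0.156]
contact_force: [0.4, 0.4, 0.1]
opening: 0.0005
time: 8.48
tool_pos: [0.4498, -0.2192, 0.2184]
tool_rot: [-3.141, 0.003, 0.152]
contact_force: [0.0, 0.5, -0.2]
opening: 0.0002
8.5333 [ 0.4506 -0.2176  0.2184] [-0.19  0.98 -0.43]
```

View pics/s3.png

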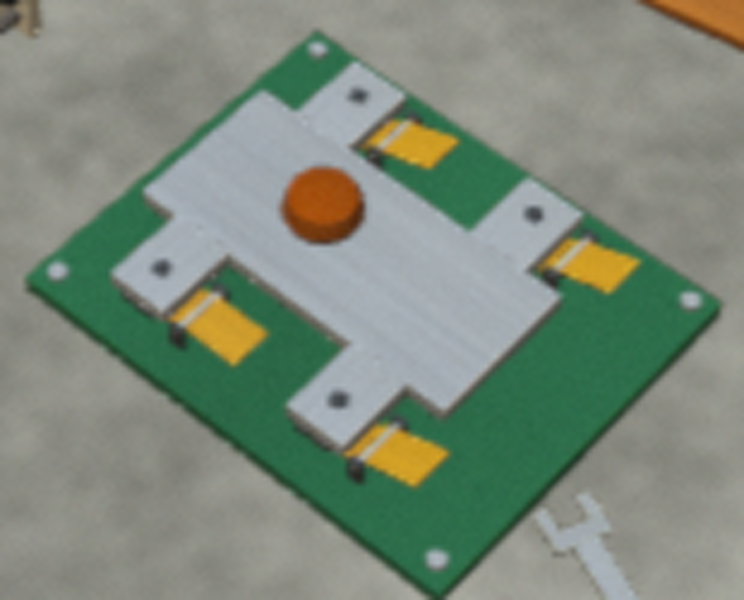

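View pics/t3.png

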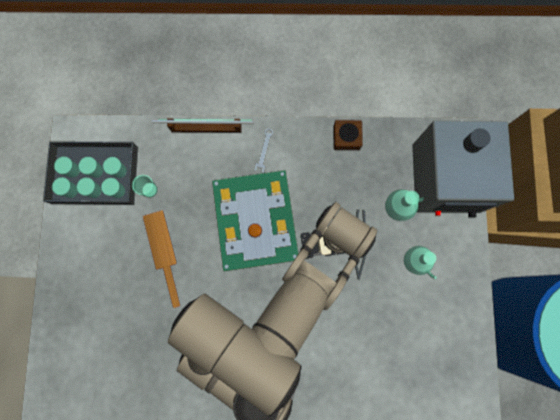

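The near right leaf now lies low: in the scene zoom its tip has moved from (230,348) to (237,365), about 3.7 px, which fits the full drop. The other three leaves, the lug dots, the weight and the surrounding things look unchanged, and the arm is clear and touches nothing. I hand in.

Run:
```python
from cell import robot
robot.hand_in(); o=robot.observe(); print(o["time"],o["contact_force"].round(2))
```

```text
the job is handed in; nothing more can be done
the job is handed in; nothing more can be done
```

The near right corner is the one that rocks. I pressed its shim flat and handed the job in after about 8.6 s; no verdict is reported.

- **Finding the corner:** I pressed the near right lug first and it gave about 4 mm, at roughly 0.8 N/mm up to 6.4 N. That matches the described springy foot, so I didn't press the other three lugs.
- **Pressing the shim:** I let go and pressed that corner's shim down to its end stop. The tip stopped at 31.4 mm and the force rose from 10 to 21 N over the last 0.3 mm.
- **Last checks:** The final scene picture shows the near right leaf lying low and the other three still standing. The plate and weight are in place there, and the top view shows the surrounding things where they were. The arm was clear, at about 0.22 m, with no contact force beyond the sensor's noise.
- **Disagreements:** The two fixed cameras disagreed by about 2.7 mm in y; the wrist camera agreed with their mean. The triangulated lug tops came out about 1.5 mm higher than the text's 45.5 mm, but the press depths fit the text.

I judged the flat shim and the sprung-back plate from forces and pictures, because the joint values can't be read.

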